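# Sort the pepper mills by heft into the leaning stand

## Robot

A 6-joint arm with a two-finger parallel gripper is mounted at the origin on a cart in front of the work surface, level with it; the furniture and walls round the work are solid. World frame = base frame: x ahead of the robot, y to its left, z up, the work surface at z = 0. Lengths are in m, angles in rad, forces in N, time in s.
With the tool pointing down it reaches from about 0.275 to 0.775 m from the base axis. Payload 14.6 kg.
Tool frame: the origin (TCP) lies at the very end of the fingers, on their centre line; the grasp point (between the pads) lies 19 mm behind it; z points along the fingers, y is the line along which they close (so a half turn about z gives the same grasp; the last joint's range is limited). The gripper opens to 85 mm and grips with 20 to 120 N. Pads are 22 mm wide; open, the fingers measure 114 mm over their backs; the gripper's body (76 mm by 85 mm) begins 54 mm behind the grasp point. The pads swing forward as they close: fully open they stand 13 mm farther back than shut.
Start: joints at [-1.463, 0.263, -0.048, 1.259, 0, 1.415], TCP at [0.136, -0.507, 0.231] pointing down, gripper open.
Joint ranges: [-2.65, 2.65], [-0.89, 1.7], [-1.18, 1.37], [-2.13, 2.11], [-1.35, 1.29], [-3.14, 3.14]. Speed limits (rad/s): [1.89, 1.89, 2.57, 2.79, 3.14, 3.14].

## Interface

Orientations are given as a unit quaternion [x, y, z, w].
In Python, from station import bot, eyes gives the robot as it stands.
- The arm moves only by the shell command python3 -m handwheel 'ROWS' [FORCE]. ROWS is a JSON object of lists of equal length, an entry for each row: "hand": the opening, from 0 (shut) to 1 (fully open); "dp": the shift along the world's x, y, z in units of 25 mm (1.0 is 25 mm), a list of three; "angular": the turn, a rotation vector about the world's x, y, z in units of 5 degrees (1.0 is 5 degrees), a list of three. A call has 1 to 5 rows; each row shifts and turns the commanded pose from where the row before left it; what a row does not reach is not made up. A row lasts 1/12 s, in which the tool goes at most 41.7 mm and 7.16 degrees, less where a joint would pass 70% of its speed; a pose out of reach is approached as far as the arm can. A call is refused whole if a number of a shift passes 1 or a number of a turn 1, either way. A call with a gripper value outside its range is refused whole. The fingers move at their own pace and stop on an object; FORCE is the grip in N (left out, the last holds). Time passes only in rows, so rows that do not move let the fingers close. It gives the time, the measured TCP pose, the force, the opening and the grip force at its end, in the units of the state.
- bot.read_state(): the state, without advancing time (a new reading comes with each control period).
- eyes.camera(name): name is "scene" or "top" or "wrist"; returns (picture, depth): 384x512x3 uint8, red, green, blue; 384x512 float32, m along the optical axis (not along the pixel's ray), 0 where there is no reading.
- eyes.camera_info(name): a dict with "intrinsics" (3x3 intrinsics, pixels), "R" (3x3) and "t" (3): a world point X has camera coordinates R X + t; the wrist camera has in their place "tool_from_camera" (4x4, takes a point from camera to tool coordinates, whose origin is the TCP and whose axes are the flange's). Camera axes: x right, y down, z forward; pixel columns grow to the right and rows downward; lengths in m; the calibration is good to about 2 mm. The wrist camera is an equidistant fisheye: a pixel r from the principal point sees the ray r / f radians off the axis. A picture is of the moment at which its call begins: read the wrist's pose just before it. camera_info takes no time and is no camera call.
- bot.sign_off(): hands the job in; it is judged then, once.
The state is a dict: "clock": time; "joint_pos": joint angles; "qd": joint speeds; "tau": joint torques, N m; "position": TCP position; "eef_rot": TCP orientation; "wrist_force": force on the tool from outside, world axes, zero at the start; "torque": the same for the moment, N m; "gripper_width": finger opening in m; "grasp_force": force on a finger pad.
Only numpy, scipy, OpenCV 4.12 (cv2) and the standard library are available. Lean on these libraries where they do the work, as an engineer would, in place of code of your own. Each camera call takes 0.05 s, during which the arm holds its last target. There are 200 camera calls.

## Task

Of the three identical pepper mills in front, to the right of the leaning stand (not the one by the back wall), one is full, one is half full and one is nearly empty; tell which by their weight in the hand. Put the full one in the right cradle of the leaning stand and the half-full one in the left cradle (left and right as seen from the robot), each gently pushed home until its foot rests on the cradle's foot plate, and leave the nearly empty one standing upright where it stood. Do not knock any mill over and leave everything else where it is.

Things in the scene. Friction and masses are not known exactly. Their poses are not given: they have to be found in the camera images.
- mill_a: one of three identical brown wooden pepper mills (stands on the right), opaque, 170 high: body 58 diameter at the foot, head 48 diameter from 123 to 159 up (grip firmly, 140 up: it can swing). Origin: centre of the foot; z up its axis. Hidden fill, in any order, letters tell nothing: one full (whole mill 0.54-0.62 kg), one half full (0.24-0.28), one nearly empty (0.10-0.12).
- mill_b: one of three identical brown wooden pepper mills (stands in the middle), opaque, 170 high: body 58 diameter at the foot, head 48 diameter from 123 to 159 up (grip firmly, 140 up: it can swing). Origin: centre of the foot; z up its axis. Hidden fill, in any order, letters tell nothing: one full (whole mill 0.54-0.62 kg), one half full (0.24-0.28), one nearly empty (0.10-0.12).
- mill_c: one of three identical brown wooden pepper mills (stands on the left), opaque, 170 high: body 58 diameter at the foot, head 48 diameter from 123 to 159 up (grip firmly, 140 up: it can swing). Origin: centre of the foot; z up its axis. Hidden fill, in any order, letters tell nothing: one full (whole mill 0.54-0.62 kg), one half full (0.24-0.28), one nearly empty (0.10-0.12).
- mill_stand: fixed stand on the worktop, left of the mills: wooden base board 150 x 230 x 14 on which two wooden cradles lean on steel wire struts. Origin on the worktop under the board (board from x = -80 to 70); its front (-x) faces roughly the robot, z up, y to the left. Cradle origins at x = 30, y = +55 (left) and -55 (right) as seen from the robot, z = 45.
- cradle_left: left cradle: trough leaning 30 deg to the stand's front. Origin: centre of a seated mill's foot, on the foot plate; z: seated mill's axis, upward; y left; x away from the back plate. Back plate face x=-29.5, to z=88, then flared; side walls' faces y=+-33, up to z=72; open to +x and +z. The mill enters along -z, 1 to 3 clear of the back plate, until its foot stops on the plate (72 x 78).
- cradle_right: right cradle: trough leaning 30 deg to the stand's front. Origin: centre of a seated mill's foot, on the foot plate; z: seated mill's axis, upward; y left; x away from the back plate. Back plate face x=-29.5, to z=88, then flared; side walls' faces y=+-33, up to z=72; open to +x and +z. The mill enters along -z, 1 to 3 clear of the back plate, until its foot stops on the plate (72 x 78).
- jar_instant: bystander: tall jar with a red lid, 72 diameter, 135 high, behind the mills. Origin at centre of underside. Right of it, the fixed espresso machine fills world y from -500 to -140 behind x = 570, up to 460 high: keep the gripper in front of it.
- spice_jar: bystander: spice jar with a red cap, 45 diameter, 106 high, in front of and between two mills. Origin at centre of underside.
- lemon: bystander: lemon, 78 x 55 x 56 high, in front of and between two mills. Origin under its centre.
- small_cup: bystander: cream espresso cup, 62 x 90 x 53 high with its handle. Origin under the middle of that box.
- milk_jug: bystander: steel jug, 82 x 116 x 98 high, behind, right of the stand. Origin under the middle of that box.
Not all that is in view belongs to the job. What is shaped like the mill_a but turquoise or yellow is not meant. Leave any orange look-alike of the mill_c alone.

How it is judged:
By the outcome, as a careful person would: the job done as asked, in the order asked, and still so for the second after the job is handed in, with the robot touching nothing.
It also fails if it takes over 72 s, if anything falls off the work surface, if the arm or the gripper's body presses on something with over 40 N, if the wrist force passes 120 N, or if a joint passes its speed limit or range.

## Working session

There is one attempt and no reset: what is moved stays moved. The work goes in short steps, Python scripts to look and compute and a shell command to move; the robot and the scene stay as the last step left them, time stands still between calls to the robot, and variables do not carry over. Pictures are saved under pics/ and viewed, at most 10 in all, crops included, and the job is handed in when it is done.

```bash
mkdir -p pics; ls
python3 - <<'E'
from station import bot, eyes
import cv2, numpy as np
s=bot.read_state(); print(s)
for n in ("scene","top"):
    p,d=eyes.camera(n); np.savez(f"pics/{n}0.npz",p=p,d=d)
    cv2.imwrite(f"pics/{n}0.png",p[:,:,::-1]); i=eyes.camera_info(n); print(n,i)
E
```

```text
pics
{'clock': 0.0, 'joint_pos': array([-1.46331617e+00,  2.63544520e-01, -4.89630811e-02,  1.25939107e+00,
        6.50161146e-07,  1.41548907e+00]), 'qd': array([ 1.65242457e-03, -3.07168459e-05,  1.24854162e-03, -1.23524943e-03,
        5.20715688e-05, -1.39110111e-03]), 'tau': array([ 1.39837517e-03, -6.37622738e+01,  3.84559643e+01,  1.37250888e-02,
       -6.20193100e-05,  1.26761211e-05]), 'position': array([ 0.13634176, -0.50669463,  0.23080431]), 'eef_rot': array([ 9.91380108e-01,  1.31015947e-01,  1.35042284e-05, -5.51007361e-04]), 'wrist_force': array([-0.04394978, -0.75044097,  0.05703924]), 'torque': array([-0.00707238,  0.06197436, -0.0287454 ]), 'grasp_force': 0.0, 'gripper_width': 0.08535103907821484}
scene {'intrinsics': array([[484.27495287,   0.        , 245.80963305],
       [  0.        , 484.27495287, 188.73808342],
       [  0.        ,   0.        ,   1.        ]]), 'R': array([[-0.90496314, -0.42548724, -0.00152735],
       [-0.21547847,  0.46138766, -0.86063375],
       [ 0.36689338, -0.77851271, -0.50922216]]), 't': array([0.54638454, 0.18414966, 1.77677714])}
top {'intrinsics': array([[354.21678677,   0.        , 261.27561804],
       [  0.        , 354.21678677, 191.21607765],
       [  0.        ,   0.        ,   1.        ]]), 'R': array([[ 0.05194864, -0.99863242, -0.00588456],
       [-0.97782742, -0.04966759, -0.20343715],
       [ 0.20286667,  0.01632237, -0.97907032]]), 't': array([0.00337627, 0.59373157, 1.16093719])}
```

View pics/scene0.png

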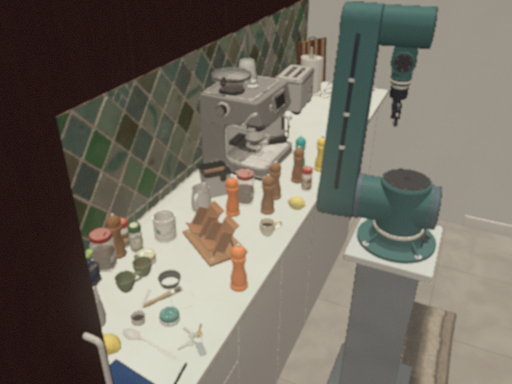

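View pics/top0.png

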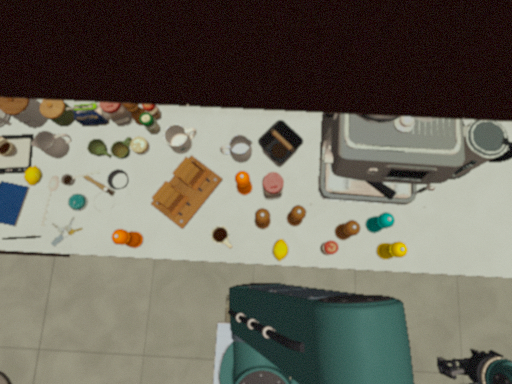

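The top view shows the stand at about (187,190), yawed. The brown mills are at (262,217), (297,214) and (348,229). Look-alikes: orange at (243,180) and (125,238), turquoise at (383,221), yellow at (395,250), and a brown mill by the back wall at scene (117,235). I choose the three brown ones right of the stand. Spice jar (331,247), lemon (281,249), cup (221,235), red-lid jar (273,184).

```bash
cat > h.py <<'E'
import numpy as np, cv2
from station import bot, eyes
def cloud(n,p=None,d=None):
    if d is None: p,d=eyes.camera(n)
    i=eyes.camera_info(n);K=i["intrinsics"]
    v,u=np.mgrid[:d.shape[0],:d.shape[1]]
    c=np.dstack([(u-K[0,2])/K[0,0]*d,(v-K[1,2])/K[1,1]*d,d])
    X=(c-i["t"])@i["R"]; X[d<=0]=np.nan
    return p,d,X
def proj(n,X):
    i=eyes.camera_info(n);c=i["R"]@np.asarray(X)+i["t"];q=i["intrinsics"]@c;return q[:2]/q[2]
E
python3 - <<'E'
from h import *
C={}
for n in("scene","top"):
    z=np.load(f"pics/{n}0.npz");C[n]=cloud(n,z["p"],z["d"])
p,d,X=C["top"]
print("table z",np.nanmedian(X[195:215,110:145,2]))
# blobs by top height around approx pixel
for nm,(u,v) in dict(c=(262,217),b=(297,214),a=(348,229),orange=(243,180),jar=(273,184),spice=(331,247),lemon=(281,249),cup=(221,235),jug=(238,148),or2=(125,238)).items():
    W=X[v-22:v+22,u-22:u+22].reshape(-1,3); W=W[np.isfinite(W[:,2])]
    zt=np.percentile(W[:,2],97.0); 
    c=W[(W[:,2]>0.02)&(np.hypot(*(W[:,:2]-X[v,u,:2]).T)<.05)]
    t=c[c[:,2]>max(c[:,2])-.012]
    print(nm,"top z %.3f"%c[:,2].max(),"mean",t.mean(0).round(3),"ext",np.ptp(t[:,:2],axis=0).round(3),len(t), "all bb",c[:,:2].min(0).round(3),c[:,:2].max(0).round(3))
# stand height maps
p2=cv2.resize(p[140:240,135:240],None,fx=5,fy=5,interpolation=cv2.INTER_CUBIC)
ps=C["scene"][0][195:265,175:250]; p3=cv2.resize(ps,(525,490),interpolation=cv2.INTER_CUBIC)
o=np.zeros((600,800,3),np.uint8)
a=cv2.resize(p2,(420,400));b=cv2.resize(ps,(380,355),interpolation=cv2.INTER_CUBIC)
o[:400,:420]=a;o[:355,420:]=b
# lower: mills strip
m=cv2.resize(p[195:245,240:380],(560,200),interpolation=cv2.INTER_CUBIC);o[400:,:560]=m
cv2.imwrite("pics/stand.png",o[:,:,::-1])
S=X[140:240,135:240].reshape(-1,3);col=p[140:240,135:240].reshape(-1,3).astype(int)
for n,lo,hi in(("board",.008,.022),("hi",.05,.2)):
    m=(S[:,2]>lo)&(S[:,2]<hi)&(col[:,0]-col[:,2]>35)
    q=S[m][:,:2].astype(np.float32);print(n,m.sum(),cv2.minAreaRect(q),q.mean(0))
np.save("pics/X.npy",X)
E
```

```text
table z 0.0012739349239271208
c top z 0.176 mean [0.497 0.025 0.169] ext [0.01  0.009] 12 all bb [ 0.471 -0.001] [0.522 0.05 ]
b top z 0.173 mean [ 0.511 -0.087  0.167] ext [0.018 0.022] 20 all bb [ 0.487 -0.11 ] [ 0.537 -0.062]
a top z 0.175 mean [ 0.472 -0.258  0.169] ext [0.018 0.012] 14 all bb [ 0.429 -0.279] [ 0.5  -0.21]
orange top z 0.174 mean [0.615 0.097 0.168] ext [0.017 0.016] 18 all bb [0.589 0.071] [0.639 0.12 ]
jar top z 0.142 mean [ 0.609 -0.003  0.136] ext [0.069 0.066] 346 all bb [ 0.571 -0.039] [0.645 0.033]
spice top z 0.114 mean [ 0.412 -0.201  0.107] ext [0.042 0.043] 152 all bb [ 0.389 -0.223] [ 0.432 -0.178]
lemon top z 0.060 mean [ 0.398 -0.04   0.053] ext [0.05 0.04] 132 all bb [ 0.36  -0.068] [ 0.435 -0.013]
cup top z 0.062 mean [0.43  0.159 0.054] ext [0.067 0.067] 79 all bb [0.4  0.13] [0.467 0.197]
jug top z 0.102 mean [0.756 0.135 0.095] ext [0.065 0.089] 49 all bb [0.714 0.081] [0.788 0.173]
or2 top z 0.175 mean [0.408 0.469 0.169] ext [0.016 0.019] 17 all bb [0.382 0.443] [0.432 0.491]
board 1265 ((0.5209528207778931, 0.3017337918281555), (0.2272321581840515, 0.34308359026908875), 55.79543685913086) [0.5701657 0.2868054]
hi 1059 ((0.5165599584579468, 0.2653684914112091), (0.2964099645614624, 0.3276153802871704), 70.37744140625) [0.58981186 0.29588506]
```

View pics/stand.png

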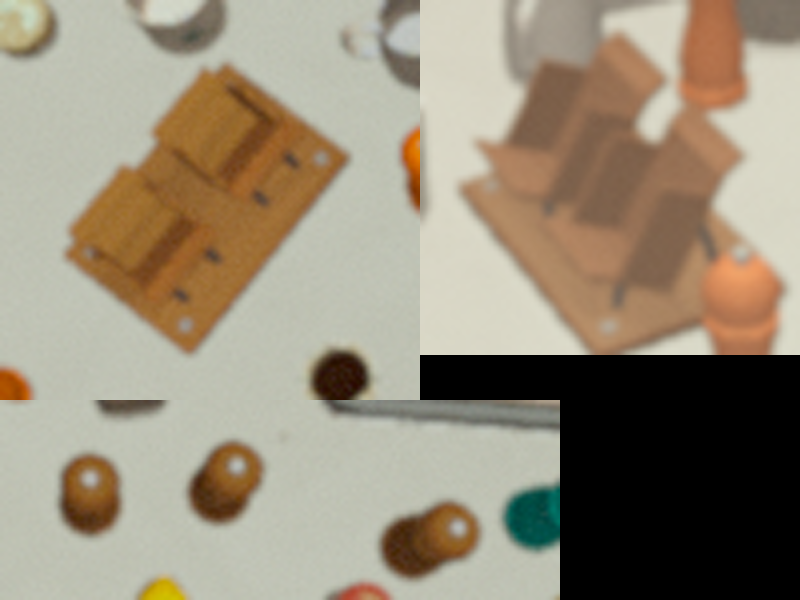

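The crop shows the stand's front as the lower-right long edge, from (348,157) to (190,352), with the troughs opening up and to the back-left. The three upright brown mills are confirmed in the strip, with silver knobs at (90,478), (237,465) and (457,527), clear of turquoise and yellow.

```bash
cat > fit.py <<'E'
from h import *
C={}
for n in("scene","top"):
    z=np.load(f"pics/{n}0.npz");C[n]=cloud(n,z["p"],z["d"])
p,d,X=C["top"]; print("cams",[(-eyes.camera_info(n)["R"].T@eyes.camera_info(n)["t"]).round(3) for n in C])
# board
hsv=cv2.cvtColor(p,cv2.COLOR_RGB2HSV); m=((hsv[...,0]<25)&(hsv[...,1]>90)).astype(np.uint8)
k,l,s,c=cv2.connectedComponentsWithStats(m); L=l[190,187] or l[195,187]; M=l==L; print("comp",s[L])
B=M&(X[...,2]>.007)&(X[...,2]<.023)
i=eyes.camera_info("top"); v,u=np.nonzero(B)
Ki=np.linalg.inv(i["intrinsics"])
r=(np.c_[u,v,np.ones(len(u))]@Ki.T)@i["R"]; o=-i["R"].T@i["t"]
P=o+r*((.014-o[2])/r[:,2])[:,None]
rect=cv2.minAreaRect(P[:,:2].astype(np.float32)); print(rect); print(cv2.boxPoints(rect).round(3))
# knobs
for nm,(uu,vv) in dict(c=(262,216),b=(298,211),a=(354,226)).items():
    w=p[vv-8:vv+8,uu-8:uu+8].astype(int); hs=cv2.cvtColor(w.astype(np.uint8),cv2.COLOR_RGB2HSV)
    kk=(hs[...,1]<95)&(hs[...,2]>130); a,b=np.nonzero(kk&(np.hypot(*(np.mgrid[-8:8,-8:8]))<6))
    q=np.array([b.mean()+uu-8,a.mean()+vv-8,1]); rr=(Ki@q)@i["R"]; print(nm,len(a),q[:2].round(1),(o+rr*(.168-o[2])/rr[2]).round(4))
E
python3 fit.py
```

```text
cams [array([-0.118,  1.531,  1.064]), array([0.345, 0.014, 1.257])]
comp [ 152  156   70   72 2595]
((0.589597225189209, 0.3021366000175476), (0.14555580914020538, 0.22469069063663483), 55.492889404296875)
[[0.456 0.306]
 [0.641 0.179]
 [0.723 0.298]
 [0.538 0.426]]
c 17 [262.1 214.4] [0.4974 0.0257 0.168 ]
b 21 [298.7 210.5] [ 0.5154 -0.0872  0.168 ]
a 31 [355.8 225.1] [ 0.4791 -0.2638  0.168 ]
```

```bash
cat >> h.py <<'E'
def cradle(side,o=(.5924,.3062),yaw=np.deg2rad(55.5)):
    x=np.array([np.cos(yaw),np.sin(yaw),0]);y=np.array([-x[1],x[0],0]);z=np.array([0,0,1.])
    org=np.r_[o,0]+.03*x+(.055 if side=="L" else -.055)*y+.045*z
    s,c=.5,np.sqrt(.75)
    zc=-s*x+c*z; xc=c*x+s*z
    return org,np.c_[xc,y,zc]
E
python3 - <<'E'
from h import *
for n in("scene","top"):
    z=np.load(f"pics/{n}0.npz");p,d,X=cloud(n,z["p"],z["d"]);X=X.reshape(-1,3);X=X[np.isfinite(X).all(1)]
    for s in "LR":
        o,R=cradle(s);q=(X-o)@R*1000
        f=lambda m:(m.sum(),np.median(q[m],0).round(1),q[m].std(0).round(1)) if m.sum() else 0
        x,y,zz=q.T
        print(n,s,"back",f((abs(y)<25)&(zz>12)&(zz<80)&(x<-20)&(x>-38)))
        print("   foot",f((abs(y)<25)&(abs(zz)<9)&(x>-20)&(x<40)))
        for a in(-1,1): print("   wall",a,f((abs(y*a-36)<11)&(zz>15)&(zz<65)&(x>-20)&(x<60)), np.percentile(y[(abs(y*a-36)<11)&(zz>15)&(zz<65)&(x>-20)&(x<60)],[5,25,50,75,95]).round(1) if ((abs(y*a-36)<11)&(zz>15)&(zz<65)&(x>-20)&(x<60)).any() else '')
        m=(abs(y)<45)&(zz>85)&(zz<150)&(abs(x)<70)
        h=np.array([[np.median(x[m&(abs(zz-t)<4)]) if (m&(abs(zz-t)<4)).any() else np.nan,t] for t in range(88,140,6)]);print("   flare",h.round(0).tolist())
        m=(x>-25)&(zz>0)&(zz<80)&(abs(y)<50)&(x<80); print("   x max walls",np.percentile(x[m],[90,98]).round(0) if m.any() else 0)
E
```

```text
scene L back (np.int64(66), array([-28.4,  -9.8,  64.3]), array([ 2.6, 13.3, 15. ]))
   foot (np.int64(80), array([15.7, -2.1, -1.3]), array([16.4, 13.9,  1.7]))
   wall -1 (np.int64(115), array([ -0.4, -35. ,  42.7]), array([10.2,  3.3, 14.5])) [-41.1 -37.  -35.  -32.8 -30.3]
   wall 1 (np.int64(119), array([-1. , 36.7, 40.7]), array([11. ,  2.7, 14.4])) [32.6 35.1 36.7 38.7 41.3]
   flare [[-30.0, 88.0], [-33.0, 94.0], [-34.0, 100.0], [-36.0, 106.0], [nan, 112.0], [nan, 118.0], [nan, 124.0], [nan, 130.0], [nan, 136.0]]
   x max walls [13. 30.]
scene R back (np.int64(57), array([-27.1,  -9.5,  68.2]), array([ 2.8, 14.4, 15. ]))
   foot (np.int64(74), array([20.5, -2.2, -1.1]), array([15.5, 14.4,  2.2]))
   wall -1 (np.int64(110), array([ -1.1, -34.4,  39.2]), array([10.7,  3.5, 14.9])) [-41.7 -36.8 -34.4 -32.7 -30.2]
   wall 1 (np.int64(94), array([ 1.7, 37.1, 41.4]), array([ 9.2,  3.3, 15.2])) [31.6 35.3 37.1 39.4 42.7]
   flare [[-28.0, 88.0], [-31.0, 94.0], [-33.0, 100.0], [-36.0, 106.0], [nan, 112.0], [nan, 118.0], [nan, 124.0], [nan, 130.0], [nan, 136.0]]
   x max walls [14. 25
[... 400 characters left out ...]
, 88.0], [-31.0, 94.0], [-34.0, 100.0], [-37.0, 106.0], [-38.0, 112.0], [nan, 118.0], [nan, 124.0], [nan, 130.0], [nan, 136.0]]
   x max walls [31. 36.]
top R back (np.int64(63), array([-28.2,  -0.7,  45.8]), array([ 0.5, 14.5, 18.6]))
   foot (np.int64(233), array([9.9, 0.1, 0.4]), array([16.6, 14.4,  2.3]))
   wall -1 (np.int64(18), array([  2. , -32.8,  43.3]), array([10.2,  1.1, 14.7])) [-35.  -33.3 -32.8 -32.6 -32.4]
   wall 1 (np.int64(10), array([ 8.6, 39.1, 44.7]), array([10.8,  1.7, 13.5])) [34.9 37.  39.1 39.2 39.3]
   flare [[-29.0, 88.0], [-31.0, 94.0], [-34.0, 100.0], [-38.0, 106.0], [-39.0, 112.0], [nan, 118.0], [nan, 124.0], [nan, 130.0], [nan, 136.0]]
   x max walls [29. 36.]
```

Both cradle clouds fit the stand pose to about 1 mm: back face at -28.3, foot at 0, walls at ±33. Next I move over mill_a, turning the tool so the pads close along the stand's y.

```bash
python3 -m handwheel '{"hand":[1,1,1,1,1],"dp":[[0.5,0.4,0],[0.95,0.7,0],[0.95,0.7,0],[0.95,0.7,0],[0.95,0.7,0]],"angular":[[0,0,0.6],[0,0,0.6],[0,0,0.6],[0,0,0.6],[0,0,0.6]]}' 110
python3 -m handwheel '{"hand":[1,1,1,1,1],"dp":[[0.95,0.7,0],[0.95,0.7,0],[0.95,0.7,0],[0.95,0.7,0],[0.95,0.7,0]],"angular":[[0,0,0.6],[0,0,0.6],[0,0,0.6],[0,0,0.6],[0,0,0.6]]}'
python3 -m handwheel '{"hand":[1,1,1,1,1],"dp":[[0.95,0.7,0],[0.95,0.7,0],[0.95,0.7,0],[0.7,0.5,0],[0.4,0.3,0]],"angular":[[0,0,0.6],[0,0,0.6],[0,0,0.6],[0,0,0.3],[0,0,0]]}'
python3 - <<'E'
from h import *
from scipy.spatial.transform import Rotation as Ro
p,d=eyes.camera("wrist");cv2.imwrite("pics/w1.png",p[:,:,::-1]);np.savez("pics/w1.npz",p=p,d=d)
s=bot.read_state();print(s["position"],Ro.from_quat(s["eef_rot"]).as_matrix().round(3),s["joint_pos"].round(2));print(eyes.camera_info("wrist"))
E
```

```text
clock: 0.52
position: [0.2447, -0.4259, 0.2311]
eef_rot: [0.966, 0.26, -0.0, -0.0]
wrist_force: [0.7, 0.1, -0.3]
gripper_width: 0.0857
grasp_force: 0.0
clock: 0.93
position: [0.3636, -0.3383, 0.2311]
eef_rot: [0.923, 0.384, -0.0, -0.0]
wrist_force: [0.1, -1.4, -0.4]
gripper_width: 0.0855
grasp_force: 0.0
clock: 1.35
position: [0.4628, -0.2655, 0.2309]
eef_rot: [0.884, 0.467, 0.0, -0.0]
wrist_force: [-1.2, 0.6, -0.1]
gripper_width: 0.0856
grasp_force: 0.0
[ 0.46342606 -0.26503464  0.23088159] [[ 0.564  0.826 -0.   ]
 [ 0.826 -0.564  0.001]
 [ 0.001 -0.    -1.   ]] [-0.67  0.28 -0.03  1.27  0.    1.5 ]
{'intrinsics': array([[297.31863964,   0.        , 256.75316877],
       [  0.        , 297.31863964, 188.24875771],
       [  0.        ,   0.        ,   1.        ]]), 'tool_from_camera': array([[-5.32152225e-04, -9.63799666e-01, -2.66626932e-01,
         6.67833787e-02],
       [ 9.99999009e-01, -1.65448757e-04, -1.39780418e-03,
        -2.20855484e-04],
       [ 1.30309011e-03, -2.66627412e-01,  9.63798799e-01,
        -1.43502757e-01],
       [ 0.00000000e+00,  0.00000000e+00,  0.00000000e+00,
         1.00000000e+00]])}
```

View pics/w1.png

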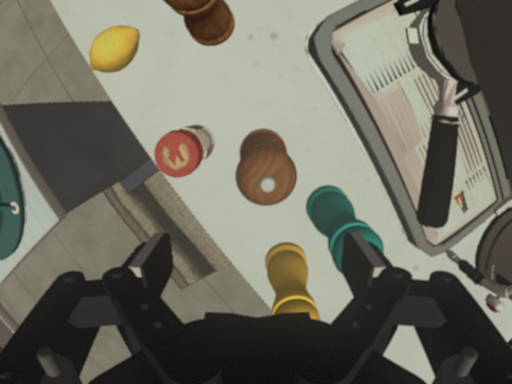

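The wrist view shows mill_a's knob at (267,185) and the brown head around (266,178). The spice jar is at (180,152), turquoise to the right at (345,230), and yellow below at (290,280). I'll ray-cast the knob.

```bash
cat >> h.py <<'E'
from scipy.spatial.transform import Rotation as Ro
def wray(u,v,z,s=None):
    s=s or bot.read_state(); i=eyes.camera_info("wrist");K=i["intrinsics"]
    a=np.array([u-K[0,2],v-K[1,2]]);r=np.hypot(*a);t=r/K[0,0]
    c=np.r_[a/max(r,1e-9)*np.sin(t),np.cos(t)]
    T=i["tool_from_camera"];R=Ro.from_quat(s["eef_rot"]).as_matrix()
    o=s["position"]+R@T[:3,3];w=R@T[:3,:3]@c
    return o+w*(z-o[2])/w[2]
def knob(p,u,v,r=14):
    w=p[v-r:v+r,u-r:u+r];h=cv2.cvtColor(w,cv2.COLOR_RGB2HSV)
    m=(h[...,1]<70)&(h[...,2]>130);a,b=np.nonzero(m);return b.mean()+u-r,a.mean()+v-r,m.sum()
E
python3 - <<'E'
from h import *
p=np.load("pics/w1.npz")["p"];u,v,n=knob(p,267,185);print(u,v,n,wray(u,v,.168))
# depth check of head
d=np.load("pics/w1.npz")["d"];print(d[175:190,260:275].mean())
E
```

```text
267.42134831460675 184.47752808988764 178 [ 0.47637177 -0.25869671  0.168     ]
0.21264553
```

```bash
python3 -m handwheel '{"hand":[1,1,1,1,1],"dp":[[0.48,0.27,0],[0,0,-0.5],[0,0,-0.9],[0,0,-0.9],[0,0,-0.9]],"angular":[[0,0,0],[0,0,0],[0,0,0],[0,0,0],[0,0,0]]}' 110
python3 -m handwheel '{"hand":[1,1,1,1,0],"dp":[[0,0,-0.8],[0,0,-0.4],[0,0,0],[0,0,0],[0,0,0]],"angular":[[0,0,0],[0,0,0],[0,0,0],[0,0,0],[0,0,0]]}'
python3 -m handwheel '{"hand":[0,0,0,0,0],"dp":[[0,0,0],[0,0,0],[0,0,0],[0,0,0],[0,0,0]],"angular":[[0,0,0],[0,0,0],[0,0,0],[0,0,0],[0,0,0]]}'
```

```text
clock: 1.82
position: [0.4732, -0.2607, 0.1504]
eef_rot: [0.885, 0.465, 0.0, 0.0]
wrist_force: [-0.5, -1.6, -0.4]
gripper_width: 0.0854
grasp_force: 0.0
clock: 2.23
position: [0.4736, -0.2608, 0.1221]
eef_rot: [0.885, 0.466, 0.0, 0.0]
wrist_force: [0.2, -0.4, 0.2]
gripper_width: 0.0754
grasp_force: 0.0
clock: 2.65
position: [0.4743, -0.2609, 0.1228]
eef_rot: [0.885, 0.466, 0.001, 0.001]
wrist_force: [0.4, -0.5, 12.0]
gripper_width: 0.0441
grasp_force: 110.6
```

```bash
python3 -m handwheel '{"hand":[0,0,0,0,0],"dp":[[0,0,0.2],[0,0,0.3],[0,0,0.3],[0,0,0.1],[0,0,0]],"angular":[[0,0,0],[0,0,0],[0,0,0],[0,0,0],[0,0,0]]}'
python3 -m handwheel '{"hand":[0,0,0],"dp":[[0,0,0],[0,0,0],[0,0,0]],"angular":[[0,0,0],[0,0,0],[0,0,0]]}'
python3 -m handwheel '{"hand":[0],"dp":[[0,0,0]],"angular":[[0,0,0]]}'
```

```text
clock: 3.07
position: [0.4737, -0.2604, 0.1446]
eef_rot: [0.885, 0.466, 0.0, 0.001]
wrist_force: [0.1, 0.4, -5.3]
gripper_width: 0.0442
grasp_force: 113.1
clock: 3.32
position: [0.4732, -0.2601, 0.1434]
eef_rot: [0.885, 0.466, -0.0, -0.0]
wrist_force: [-0.1, -1.4, -6.2]
gripper_width: 0.0439
grasp_force: 113.1
clock: 3.4
position: [0.4733, -0.2601, 0.1435]
eef_rot: [0.885, 0.466, -0.0, -0.0]
wrist_force: [-0.2, -0.9, -5.3]
gripper_width: 0.0441
grasp_force: 113.1
```

mill_a weighs about 5.6 N, or 0.57 kg, so it is the full one and goes to the right cradle. I lift it and compute the approach.

```bash
python3 -m handwheel '{"hand":[0,0,0,0,0],"dp":[[0,0,0.4],[0,0,0.8],[0,0,1],[0,0,1],[0,0,1]],"angular":[[0,0,0],[0,0,0],[0,0,0],[0,0,0],[0,0,0]]}'
python3 -m handwheel '{"hand":[0,0,0,0,0],"dp":[[0,0,1],[0,0,1],[0,0,0.8],[0,0,0.4],[0,0,0]],"angular":[[0,0,0],[0,0,0],[0,0,0],[0,0,0],[0,0,0]]}'
python3 - <<'E'
from h import *
s=bot.read_state()
for S in "RL":
  o,R=cradle(S)
  for z in(.14,.1,0): 
    t=o+R@[.0027,0,z+.122]; print(S,z,t.round(4),((t-s["position"])/.025).round(2))
  print((R/.025*.01).round(3))
E
```

```text
clock: 3.82
position: [0.4731, -0.2601, 0.2498]
eef_rot: [0.885, 0.466, -0.0, -0.0]
wrist_force: [0.5, -0.4, -5.5]
gripper_width: 0.0435
grasp_force: 113.5
clock: 4.23
position: [0.4739, -0.2606, 0.3307]
eef_rot: [0.885, 0.466, 0.001, 0.001]
wrist_force: [-0.4, -1.3, -6.3]
gripper_width: 0.0439
grasp_force: 113.5
R 0.14 [0.5818 0.1937 0.2732] [ 4.32 18.17 -2.3 ]
R 0.1 [0.5932 0.2102 0.2386] [ 4.77 18.83 -3.68]
R 0 [0.6215 0.2514 0.152 ] [ 5.9  20.48 -7.15]
[[ 0.196 -0.33  -0.113]
 [ 0.285  0.227 -0.165]
 [ 0.2    0.     0.346]]
L 0.14 [0.4912 0.256  0.2732] [ 0.69 20.67 -2.3 ]
L 0.1 [0.5025 0.2725 0.2386] [ 1.14 21.33 -3.68]
L 0 [0.5308 0.3137 0.152 ] [ 2.28 22.97 -7.15]
[[ 0.196 -0.33  -0.113]
 [ 0.285  0.227 -0.165]
 [ 0.2    0.     0.346]]
```

```bash
python3 -m handwheel '{"hand":[0,0,0,0,0],"dp":[[0.1,0.4,0],[0.2,0.8,0],[0.2,0.95,0],[0.2,0.95,0],[0.2,0.95,0]],"angular":[[0,0,0],[0,0,0],[0,0,0],[0,0,0],[0,0,0]]}'
python3 -m handwheel '{"hand":[0,0,0,0,0],"dp":[[0.2,0.95,0],[0.2,0.95,0],[0.2,0.95,0],[0.2,0.95,0],[0.2,0.95,0]],"angular":[[0.2,-0.14,0],[0.3,-0.21,0],[0.41,-0.283,0],[0.41,-0.283,0],[0.41,-0.283,0]]}'
python3 -m handwheel '{"hand":[0,0,0,0,0],"dp":[[0.2,0.95,0],[0.2,0.95,0],[0.2,0.95,0],[0.2,0.95,0],[0.2,0.95,0]],"angular":[[0.41,-0.283,0],[0.41,-0.283,0],[0.41,-0.283,0],[0.41,-0.283,0],[0.41,-0.283,0]]}'
python3 -m handwheel '{"hand":[0,0,0,0,0],"dp":[[0.2,0.95,-0.1],[0.2,0.95,-0.2],[0.2,0.95,-0.3],[0.2,0.8,-0.3],[0.2,0.5,-0.3]],"angular":[[0.41,-0.283,0],[0.41,-0.283,0],[0.3,-0.21,0],[0.24,-0.17,0],[0,0,0]]}'
python3 -m handwheel '{"hand":[0,0,0,0,0],"dp":[[0.1,0.3,-0.3],[0,0.17,-0.2],[0,0,0],[0,0,0],[0,0,0]],"angular":[[0,0,0],[0,0,0],[0,0,0],[0,0,0],[0,0,0]]}'
cat > chk.py <<'E'
import sys
from h import *
S=sys.argv[1]; L=float(sys.argv[2]) if len(sys.argv)>2 else .122
s=bot.read_state();o,R=cradle(S);Rt=Ro.from_quat(s["eef_rot"]).as_matrix()
print("tcp in cradle mm",((s["position"]-o)@R*1000).round(1),"tool in cradle\n",(R.T@Rt).round(3),"joints",s["joint_pos"].round(2),"F",(s["wrist_force"]@R).round(1))
cols=[]
for n in("scene","top"):
    p,d,X=cloud(n);c=(o+R[:,2]*.1);u,v=proj(n,c).astype(int)
    cols.append(cv2.resize(p[max(v-45,0):v+45,u-45:u+45],(400,400),interpolation=cv2.INTER_CUBIC))
    q=(X.reshape(-1,3)-s["position"])@R*1000; q=q[np.isfinite(q).all(1)]
    # body section: points 60-115mm below tcp along axis
    for lo,hi in((-122,-105),(-105,-85),(-85,-65)):
        m=(q[:,2]>lo)&(q[:,2]<hi)&(abs(q[:,1])<40)&(abs(q[:,0])<38)
        if m.sum()>6:
            A=np.c_[2*q[m][:,:2],np.ones(m.sum())];b=(q[m][:,:2]**2).sum(1)
            f=np.linalg.lstsq(A,b,rcond=None)[0];print(n,lo,hi,m.sum(),"circ",f[:2].round(1),"r",np.sqrt(max(f[2]+f[0]**2+f[1]**2,0)).round(1),"min",q[m].min(0).round(0),"max",q[m].max(0).round(0))
cv2.imwrite(f"pics/chk{int(s['clock']*100)}.png",np.hstack(cols)[:,:,::-1]);print(f"pics/chk{int(s['clock']*100)}.png")
E
python3 chk.py R
```

```text
clock: 4.65
position: [0.4956, -0.1572, 0.3274]
eef_rot: [0.885, 0.466, -0.0, -0.001]
wrist_force: [0.7, 0.1, -5.7]
gripper_width: 0.0439
grasp_force: 113.5
clock: 5.07
position: [0.5205, -0.0382, 0.3275]
eef_rot: [0.881, 0.464, 0.081, -0.044]
wrist_force: [0.1, 0.5, -5.7]
gripper_width: 0.0443
grasp_force: 113.5
clock: 5.48
position: [0.5451, 0.0803, 0.3273]
eef_rot: [0.867, 0.457, 0.176, -0.093]
wrist_force: [0.6, 0.6, -6.1]
gripper_width: 0.044
grasp_force: 113.5
clock: 5.9
position: [0.569, 0.1843, 0.2965]
eef_rot: [0.852, 0.449, 0.238, -0.126]
wrist_force: [0.1, -0.6, -5.3]
gripper_width: 0.0439
grasp_force: 113.4
clock: 6.32
position: [0.5732, 0.1937, 0.2863]
eef_rot: [0.852, 0.449, 0.239, -0.124]
wrist_force: [0.4, -0.4, -5.0]
gripper_width: 0.0435
grasp_force: 113.5
tcp in cradle mm [  5.    7.1 275.8] tool in cradle
 [[ 1.     0.001  0.022]
 [ 0.001 -1.    -0.002]
 [ 0.022  0.002 -1.   ]] joints [-0.02  0.13 -0.2   0.91  0.45  2.23] F [-2.5 -0.5 -4.3]
scene -122 -105 80 circ [4.8 2.7] r 24.8 min [ -17.  -20. -122.] max [  33.   34. -105.]
scene -105 -85 82 circ [5.4 2. ] r 22.8 min [ -17.  -12. -105.] max [ 31.  28. -85.]
scene -85 -65 85 circ [6.8 4.6] r 20.3 min [-20. -11. -85.] max [ 33.  31. -65.]
top -122 -105 38 circ [2.8 1. ] r 27.3 min [  -5.  -26. -116.] max [  31.   29. -105.]
top -105 -85 20 circ [ 0.6 -0.4] r 28.1 min [  -7.  -16. -105.] max [ 29.  28. -85.]
top -85 -65 56 circ [2.5 0.5] r 25.2 min [ -3. -25. -85.] max [ 30.  27. -65.]
pics/chk631.png
```

```bash
python3 -m handwheel '{"hand":[0,0,0,0],"dp":[[0.12,-0.08,0],[0.12,-0.08,0],[0,0,0],[0,0,0]],"angular":[[0.11,-0.07,0],[0.1,-0.07,0],[0,0,0],[0,0,0]]}'
python3 chk.py R
```

```text
clock: 6.75
position: [0.5795, 0.1895, 0.2862]
eef_rot: [0.85, 0.447, 0.248, -0.13]
wrist_force: [-0.4, -0.7, -5.3]
gripper_width: 0.0437
grasp_force: 113.5
tcp in cradle mm [  5.   -0.5 275.6] tool in cradle
 [[ 0.999  0.001  0.044]
 [ 0.001 -1.    -0.002]
 [ 0.044  0.002 -0.999]] joints [-0.04  0.14 -0.21  0.9   0.47  2.22] F [-3.3 -0.1 -4.2]
scene -122 -105 75 circ [9.2 5.1] r 22.8 min [ -11.  -14. -122.] max [  35.   36. -105.]
scene -105 -85 81 circ [7.8 3.5] r 22.2 min [ -15.  -15. -105.] max [ 33.  31. -85.]
scene -85 -65 85 circ [8.5 4.9] r 20.8 min [-14. -15. -85.] max [ 35.  31. -65.]
top -122 -105 37 circ [4.5 1.2] r 28.0 min [  -7.  -25. -119.] max [  34.   30. -105.]
top -105 -85 26 circ [3.6 1.1] r 26.8 min [   6.  -21. -105.] max [ 32.  28. -85.]
top -85 -65 63 circ [4.5 1.3] r 24.9 min [ -6. -26. -85.] max [ 31.  28. -65.]
pics/chk675.png
```

```bash
cp $(ls -t pics/chk*.png|head -1) pics/v1.png
```

```text
(no output)
```

View pics/v1.png

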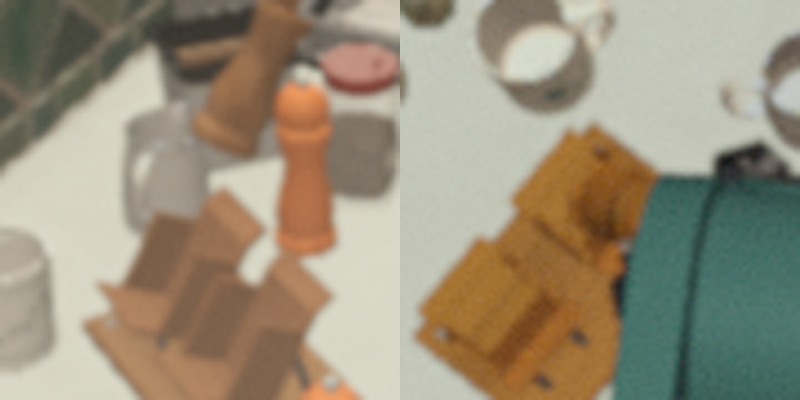

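The picture shows the mill held tilted above the right cradle, aligned and clear of the orange mill. The tilt is 2.5° too much, so I undo that.

```bash
python3 -m handwheel '{"hand":[0,0,0,0,0],"dp":[[0,0,0],[0,0,0],[0,0,0],[0,0,0],[0,0,0]],"angular":[[-0.2,0.14,0],[-0.21,0.14,0],[0,0,0],[0,0,0],[0,0,0]]}'
python3 chk.py R
```

```text
clock: 7.27
position: [0.5794, 0.1903, 0.2863]
eef_rot: [0.854, 0.45, 0.23, -0.12]
wrist_force: [-0.3, 0.3, -6.2]
gripper_width: 0.0443
grasp_force: 113.5
tcp in cradle mm [  5.5   0.  275.4] tool in cradle
 [[ 1.     0.002  0.001]
 [ 0.002 -1.    -0.001]
 [ 0.001  0.001 -1.   ]] joints [-0.02  0.15 -0.17  0.94  0.43  2.22] F [-3.   0.4 -5.4]
scene -122 -105 82 circ [4.  3.9] r 23.8 min [ -20.  -18. -121.] max [  32.   33. -106.]
scene -105 -85 77 circ [3.6 3.9] r 22.0 min [ -14.  -12. -104.] max [ 29.  30. -85.]
scene -85 -65 84 circ [4.5 5. ] r 20.6 min [-17. -10. -85.] max [ 30.  30. -65.]
top -122 -105 38 circ [0.1 1. ] r 27.4 min [  -7.  -22. -118.] max [  29.   30. -105.]
top -105 -85 16 circ [0.2 1.4] r 26.2 min [   0.  -17. -105.] max [ 27.  28. -86.]
top -85 -65 42 circ [1.1 1.5] r 24.7 min [  3. -17. -83.] max [ 26.  28. -65.]
pics/chk726.png
```

```bash
python3 -m handwheel '{"hand":[0,0,0,0,0],"dp":[[-0.04,-0.09,-0.06],[0.113,0.165,-0.346],[0.226,0.33,-0.692],[0.226,0.33,-0.692],[0.113,0.165,-0.346]],"angular":[[0,0,0],[0,0,0],[0,0,0],[0,0,0],[0,0,0]]}'
python3 -m handwheel '{"hand":[0,0],"dp":[[0,0,0],[0,0,0]],"angular":[[0,0,0],[0,0,0]]}'
python3 chk.py R
```

```text
clock: 7.78
position: [0.5949, 0.2128, 0.2308]
eef_rot: [0.855, 0.45, 0.229, -0.12]
wrist_force: [-1.0, -0.3, -6.7]
gripper_width: 0.044
grasp_force: 113.5
clock: 7.95
position: [0.5951, 0.2125, 0.2329]
eef_rot: [0.855, 0.45, 0.23, -0.12]
wrist_force: [-0.3, 0.2, -4.7]
gripper_width: 0.0438
grasp_force: 113.6
tcp in cradle mm [  2.4  -0.3 215.6] tool in cradle
 [[ 1.     0.001  0.   ]
 [ 0.001 -1.    -0.001]
 [ 0.     0.001 -1.   ]] joints [ 0.03  0.2  -0.25  0.79  0.42  2.27] F [-2.4  0.4 -4.1]
scene -122 -105 102 circ [-7.1  2.3] r 31.8 min [ -38.  -18. -122.] max [  32.   39. -105.]
scene -105 -85 76 circ [4.9 4.2] r 21.6 min [ -17.  -12. -105.] max [ 32.  30. -85.]
scene -85 -65 88 circ [5.2 4.8] r 20.5 min [-18. -16. -85.] max [ 31.  31. -65.]
top -122 -105 25 circ [1.6 1.3] r 26.4 min [  -2.  -17. -116.] max [  29.   28. -105.]
top -105 -85 17 circ [ 0.6 -0. ] r 26.8 min [   2.  -13. -105.] max [ 28.  28. -85.]
top -85 -65 27 circ [4.6 2.5] r 21.6 min [ 10.  -8. -83.] max [ 27.  25. -65.]
pics/chk795.png
```

```bash
python3 -m handwheel '{"hand":[0,0,0,0,0],"dp":[[0.113,0.165,-0.346],[0.113,0.165,-0.346],[0.113,0.165,-0.346],[0.113,0.165,-0.346],[0,0,0]],"angular":[[0,0,0],[0,0,0],[0,0,0],[0,0,0],[0,0,0]]}'
python3 -m handwheel '{"hand":[0,0,0,0,0],"dp":[[0.113,0.165,-0.346],[0.113,0.165,-0.346],[0.113,0.165,-0.346],[0.056,0.083,-0.173],[0,0,0]],"angular":[[0,0,0],[0,0,0],[0,0,0],[0,0,0],[0,0,0]]}'
python3 chk.py R|head -5
```

```text
clock: 8.47
position: [0.6061, 0.2297, 0.1957]
eef_rot: [0.855, 0.45, 0.228, -0.12]
wrist_force: [-1.1, 0.2, -6.9]
gripper_width: 0.0437
grasp_force: 113.6
clock: 8.88
position: [0.6161, 0.2439, 0.1664]
eef_rot: [0.855, 0.45, 0.229, -0.12]
wrist_force: [0.3, 0.3, -5.8]
gripper_width: 0.044
grasp_force: 113.6
tcp in cradle mm [  1.9   0.2 139.1] tool in cradle
 [[ 1.     0.001 -0.001]
 [ 0.001 -1.    -0.   ]
 [-0.001  0.    -1.   ]] joints [ 0.08  0.29 -0.33  0.6   0.4   2.33] F [-2.5 -0.1 -5.2]
scene -122 -105 85 circ [-9.6 -0.5] r 37.3 min [ -17.  -40. -121.] max [  32.   39. -105.]
```

```bash
python3 -m handwheel '{"hand":[0,0,0,0],"dp":[[0.045,0.066,-0.138],[0.045,0.066,-0.138],[0.045,0.066,-0.138],[0,0,0]],"angular":[[0,0,0],[0,0,0],[0,0,0],[0,0,0]]}'
python3 -m handwheel '{"hand":[0,0],"dp":[[0.023,0.033,-0.069],[0,0,0]],"angular":[[0,0,0],[0,0,0]]}'
python3 -m handwheel '{"hand":[0,0],"dp":[[0.023,0.033,-0.069],[0,0,0]],"angular":[[0,0,0],[0,0,0]]}'
python3 chk.py R|head -5
```

```text
clock: 9.32
position: [0.6197, 0.2486, 0.1569]
eef_rot: [0.855, 0.45, 0.229, -0.12]
wrist_force: [-0.5, -0.5, -6.6]
gripper_width: 0.0434
grasp_force: 113.6
clock: 9.48
position: [0.6205, 0.2493, 0.1557]
eef_rot: [0.855, 0.45, 0.23, -0.12]
wrist_force: [0.1, 0.2, -5.7]
gripper_width: 0.0438
grasp_force: 113.6
clock: 9.65
position: [0.6211, 0.2501, 0.154]
eef_rot: [0.855, 0.45, 0.23, -0.12]
wrist_force: [-0.2, -0.3, -5.3]
gripper_width: 0.0442
grasp_force: 113.6
tcp in cradle mm [  2.6  -0.4 124.4] tool in cradle
 [[ 1.     0.001  0.001]
 [ 0.001 -1.    -0.002]
 [ 0.001  0.002 -1.   ]] joints [ 0.09  0.31 -0.34  0.57  0.39  2.34] F [-2.9 -0.  -4.4]
scene -122 -105 79 circ [-8.4  0.2] r 35.9 min [ -16.  -39. -122.] max [  33.   40. -105.]
```

Continue in 1.5 mm steps until contact.

```bash
python3 -m handwheel '{"hand":[0,0],"dp":[[0.017,0.025,-0.052],[0,0,0]],"angular":[[0,0,0],[0,0,0]]}'
python3 -m handwheel '{"hand":[0,0],"dp":[[0.017,0.025,-0.052],[0,0,0]],"angular":[[0,0,0],[0,0,0]]}'
python3 -m handwheel '{"hand":[0,0],"dp":[[0.017,0.025,-0.052],[0,0,0]],"angular":[[0,0,0],[0,0,0]]}'
```

```text
clock: 9.92
position: [0.6214, 0.2507, 0.1528]
eef_rot: [0.855, 0.45, 0.23, -0.12]
wrist_force: [0.3, -0.7, -5.6]
gripper_width: 0.0441
grasp_force: 113.6
clock: 10.08
position: [0.6222, 0.2511, 0.1522]
eef_rot: [0.855, 0.45, 0.23, -0.119]
wrist_force: [-3.2, -5.0, 1.5]
gripper_width: 0.0438
grasp_force: 114.5
clock: 10.25
position: [0.6232, 0.2514, 0.1523]
eef_rot: [0.854, 0.45, 0.231, -0.119]
wrist_force: [-10.1, -13.2, 18.2]
gripper_width: 0.0441
grasp_force: 116.4
```

Contact force is about 27 N along the axis with TCP at z≈122, so the foot is on its plate. I relax a little, open and retreat along the axis.

```bash
python3 -m handwheel '{"hand":[0,0.6,0.8,1,1],"dp":[[-0.02,-0.03,0.06],[0,0,0],[0,0,0],[0,0,0],[0,0,0]],"angular":[[0,0,0],[0,0,0],[0,0,0],[0,0,0],[0,0,0]]}'
python3 -m handwheel '{"hand":[1,1,1,1,1],"dp":[[0,0,0],[-0.056,-0.083,0.173],[-0.113,-0.165,0.346],[-0.226,-0.33,0.692],[-0.226,-0.33,0.692]],"angular":[[0,0,0],[0,0,0],[0,0,0],[0,0,0],[0,0,0]]}'
python3 -m handwheel '{"hand":[1,1,1],"dp":[[-0.226,-0.33,0.692],[-0.226,-0.33,0.692],[-0.113,-0.165,0.346]],"angular":[[0,0,0],[0,0,0],[0,0,0]]}'
cat > seat.py <<'E'
import sys
from h import *
o,R=cradle(sys.argv[1]);T=[]
for n in("scene","top"):
    p,d,X=cloud(n);q=(X.reshape(-1,3)-o)@R*1000;q=q[np.isfinite(q).all(1)]
    m=(abs(q[:,1])<31)&(q[:,0]>-32)&(q[:,0]<40)&(q[:,2]>80)&(q[:,2]<200)
    print(n,m.sum(),"axis top",np.percentile(q[m][:,2],[95,99,100]).round(0) if m.any() else 0)
    for lo,hi in((85,120),(125,157)):
        k=m&(q[:,2]>lo)&(q[:,2]<hi)
        if k.any(): print("  ",lo,hi,"x",q[k][:,0].min().round(0),q[k][:,0].max().round(0),"y",q[k][:,1].min().round(0),q[k][:,1].max().round(0))
    u,v=proj(n,o+R[:,2]*.1).astype(int);T.append(cv2.resize(p[max(v-45,0):v+45,u-45:u+45],(400,400),interpolation=cv2.INTER_CUBIC))
cv2.imwrite(sys.argv[2],np.hstack(T)[:,:,::-1]);s=bot.read_state();print(s["position"],s["clock"])
E
python3 seat.py R pics/seatR.png
```

```text
clock: 10.67
position: [0.622, 0.2514, 0.152]
eef_rot: [0.854, 0.45, 0.23, -0.12]
wrist_force: [0.5, 0.1, 0.0]
gripper_width: 0.0845
grasp_force: 0.0
clock: 11.08
position: [0.6056, 0.2282, 0.2002]
eef_rot: [0.854, 0.45, 0.23, -0.12]
wrist_force: [0.3, -0.0, 1.5]
gripper_width: 0.0852
grasp_force: 0.0
clock: 11.33
position: [0.5921, 0.207, 0.2456]
eef_rot: [0.854, 0.45, 0.231, -0.119]
wrist_force: [0.1, -0.8, 1.0]
gripper_width: 0.0851
grasp_force: 0.0
scene 297 axis top [157. 166. 169.]
   85 120 x -31.0 28.0 y -20.0 31.0
   125 157 x -15.0 27.0 y -16.0 27.0
top 45 axis top [151. 153. 154.]
   85 120 x 10.0 24.0 y -10.0 21.0
   125 157 x 8.0 26.0 y -7.0 23.0
[0.59265747 0.20730117 0.24473613] 11.4333
```

View pics/seatR.png

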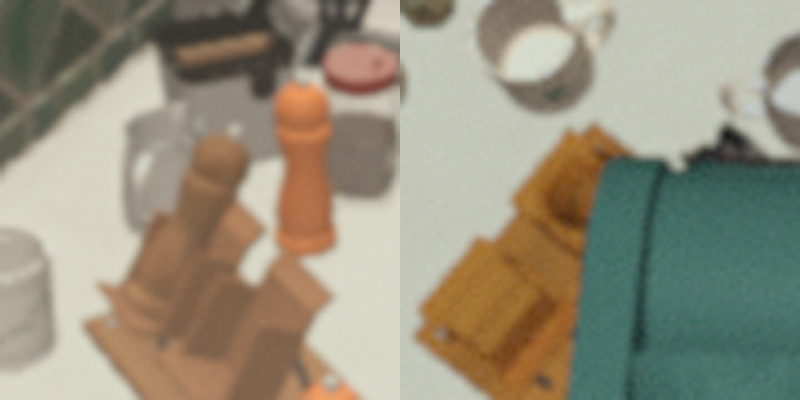

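The picture shows the mill seated in the right cradle at about (190,230) in the left view, top at 169 along the axis. Next is mill_c.

```bash
python3 -m handwheel '{"hand":[1,1,1,1,1],"dp":[[-0.2,-0.4,0.6],[-0.33,-0.62,0.2],[-0.33,-0.62,0],[-0.33,-0.62,0],[-0.33,-0.62,0]],"angular":[[-0.2,0.14,0],[-0.412,0.283,0],[-0.412,0.283,0],[-0.412,0.283,0],[-0.412,0.283,0]]}'
python3 -m handwheel '{"hand":[1,1,1,1,1],"dp":[[-0.33,-0.62,0],[-0.33,-0.62,0],[-0.33,-0.62,0],[-0.33,-0.62,0],[-0.33,-0.62,0]],"angular":[[-0.412,0.283,0],[-0.412,0.283,0],[-0.412,0.283,0],[-0.412,0.283,0],[-0.412,0.283,0]]}'
python3 -m handwheel '{"hand":[1,1,1,1,1],"dp":[[-0.33,-0.62,0],[-0.33,-0.62,0],[0,0,0],[0,0,0],[0,0,0]],"angular":[[-0.412,0.283,0],[-0.412,0.283,0],[-0.2,0.14,0],[0,0,0],[0,0,0]]}'
python3 - <<'E'
from h import *
s=bot.read_state();p,d=eyes.camera("wrist");Rm=Ro.from_quat(s["eef_rot"]).as_matrix();print(s["position"],Rm.round(3),s["joint_pos"].round(2));cv2.imwrite("pics/w2.png",p[:,:,::-1]);np.savez("pics/w2.npz",p=p)
# predicted pixel of c knob
h=cv2.cvtColor(p,cv2.COLOR_RGB2HSV)
i=eyes.camera_info("wrist");K=i["intrinsics"];T=i["tool_from_camera"]
for nm,k in dict(c=[.4974,.0257,.168],b=[.5154,-.0872,.168]).items():
    c=T[:3,:3].T@(Rm.T@(np.array(k)-s["position"])-T[:3,3]);t=np.arctan2(np.hypot(c[0],c[1]),c[2]);f=K[0,0]*t/np.hypot(c[0],c[1])
    u,v=int(K[0,2]+f*c[0]),int(K[1,2]+f*c[1]);print(nm,u,v)
    if 14<u<498 and 14<v<370:
        w=h[v-16:v+16,u-16:u+16];m=((w[...,1]<70)&(w[...,2]>130)).astype(np.uint8);n,l,st,ce=cv2.connectedComponentsWithStats(m)
        for j in range(1,n):
            if st[j,4]>15:
                uu,vv=ce[j]+[u-16,v-16];print(" blob",st[j],uu.round(1),vv.round(1),wray(uu,vv,.168,s).round(4))
E
```

```text
clock: 11.85
position: [0.5537, 0.1354, 0.2618]
eef_rot: [0.873, 0.46, 0.144, -0.075]
wrist_force: [0.8, 0.1, -0.5]
gripper_width: 0.086
grasp_force: 0.0
clock: 12.27
position: [0.5125, 0.0579, 0.2617]
eef_rot: [0.883, 0.466, 0.048, -0.025]
wrist_force: [-0.0, 0.9, -0.2]
gripper_width: 0.0857
grasp_force: 0.0
clock: 12.68
position: [0.4968, 0.0281, 0.262]
eef_rot: [0.885, 0.466, 0.001, -0.0]
wrist_force: [-0.2, 0.1, -0.6]
gripper_width: 0.0855
grasp_force: 0.0
[0.49682767 0.02813809 0.2619667 ] [[ 0.565  0.825  0.002]
 [ 0.825 -0.565  0.002]
 [ 0.003  0.001 -1.   ]] [-0.11  0.21 -0.04  1.32  0.    2.06]
c 259 191
 blob [ 12  10  13  13 138] 261.2 191.2 [0.4988 0.0253 0.168 ]
b 341 274
 blob [  0  14  25  18 234] 337.5 283.7 [ 0.5075 -0.0942  0.168 ]
```

```bash
python3 -m handwheel '{"hand":[1,1,1,1,1],"dp":[[0.05,-0.12,-0.5],[0,0,-0.9],[0,0,-0.9],[0,0,-0.9],[0,0,-0.9]],"angular":[[0,0,0],[0,0,0],[0,0,0],[0,0,0],[0,0,0]]}' 110
python3 -m handwheel '{"hand":[1,1,1,0,0],"dp":[[0,0,-0.9],[0,0,-0.6],[0,0,0],[0,0,0],[0,0,0]],"angular":[[0,0,0],[0,0,0],[0,0,0],[0,0,0],[0,0,0]]}'
python3 -m handwheel '{"hand":[0,0,0,0],"dp":[[0,0,0],[0,0,0],[0,0,0],[0,0,0]],"angular":[[0,0,0],[0,0,0],[0,0,0],[0,0,0]]}'
python3 -m handwheel '{"hand":[0,0,0,0,0],"dp":[[0,0,0.2],[0,0,0.3],[0,0,0.3],[0,0,0.1],[0,0,0]],"angular":[[0,0,0],[0,0,0],[0,0,0],[0,0,0],[0,0,0]]}'
python3 -m handwheel '{"hand":[0,0,0],"dp":[[0,0,0],[0,0,0],[0,0,0]],"angular":[[0,0,0],[0,0,0],[0,0,0]]}'
python3 -m handwheel '{"hand":[0],"dp":[[0,0,0]],"angular":[[0,0,0]]}'
python3 -m handwheel '{"hand":[0],"dp":[[0,0,0]],"angular":[[0,0,0]]}'
```

```text
clock: 13.15
position: [0.4977, 0.0249, 0.159]
eef_rot: [0.885, 0.466, 0.002, 0.0]
wrist_force: [-0.1, -0.2, -0.1]
gripper_width: 0.0856
grasp_force: 0.0
clock: 13.57
position: [0.4982, 0.0246, 0.1236]
eef_rot: [0.885, 0.466, 0.002, 0.0]
wrist_force: [-0.2, 0.4, -0.1]
gripper_width: 0.0635
grasp_force: 0.0
clock: 13.9
position: [0.499, 0.0243, 0.1246]
eef_rot: [0.885, 0.466, 0.003, 0.001]
wrist_force: [-0.7, -0.3, 15.4]
gripper_width: 0.0453
grasp_force: 109.8
clock: 14.32
position: [0.4982, 0.0243, 0.1461]
eef_rot: [0.885, 0.466, 0.002, 0.001]
wrist_force: [-0.7, 0.8, -0.6]
gripper_width: 0.0444
grasp_force: 112.2
clock: 14.57
position: [0.4975, 0.0244, 0.1448]
eef_rot: [0.885, 0.466, 0.001, 0.0]
wrist_force: [-0.0, -0.5, -0.7]
gripper_width: 0.045
grasp_force: 112.2
clock: 14.65
position: [0.4975, 0.0244, 0.1449]
eef_rot: [0.885, 0.466, 0.001, 0.0]
wrist_force: [0.3, -1.0, -1.3]
gripper_width: 0.0448
grasp_force: 112.2
clock: 14.73
position: [0.4975, 0.0244, 0.1449]
eef_rot: [0.885, 0.466, 0.001, 0.0]
wrist_force: [-0.4, 0.1, -1.3]
gripper_width: 0.0447
grasp_force: 112.2
```

mill_c weighs about 1.1 N, so it is the nearly empty one. I set it back down where it stood.

```bash
python3 -m handwheel '{"hand":[0,0,0,0,0],"dp":[[0,0,-0.3],[0,0,-0.3],[0,0,-0.15],[0,0,-0.08],[0,0,0]],"angular":[[0,0,0],[0,0,0],[0,0,0],[0,0,0],[0,0,0]]}'
python3 -m handwheel '{"hand":[0,0],"dp":[[0,0,-0.04],[0,0,0]],"angular":[[0,0,0],[0,0,0]]}'
```

```text
clock: 15.15
position: [0.4977, 0.0243, 0.1248]
eef_rot: [0.885, 0.466, 0.001, 0.0]
wrist_force: [-4.0, 0.0, 14.0]
gripper_width: 0.0443
grasp_force: 113.8
clock: 15.32
position: [0.4979, 0.0243, 0.1247]
eef_rot: [0.885, 0.466, 0.002, 0.001]
wrist_force: [-7.7, 0.2, 30.2]
gripper_width: 0.0447
grasp_force: 115.3
```

```bash
python3 -m handwheel '{"hand":[0,0,0.6,0.8,1],"dp":[[0,0,0.05],[0,0,0],[0,0,0],[0,0,0],[0,0,0]],"angular":[[0,0,0],[0,0,0],[0,0,0],[0,0,0],[0,0,0]]}'
python3 -m handwheel '{"hand":[1,1,1,1,1],"dp":[[0,0,0],[0,0,0.3],[0,0,0.8],[0,0,1],[0,0,1]],"angular":[[0,0,0],[0,0,0],[0,0,0],[0,0,0],[0,0,0]]}'
python3 -m handwheel '{"hand":[1,1,1,1,1],"dp":[[0,0,0.9],[0.1,-0.7,0.5],[0.2,-0.9,0],[0.2,-0.9,0],[0.1,-0.9,0]],"angular":[[0,0,0],[0,0,0],[0,0,0],[0,0,0],[0,0,0]]}'
python3 -m handwheel '{"hand":[1,1,1],"dp":[[0,-0.7,0],[0,-0.4,0],[0,0,0]],"angular":[[0,0,0],[0,0,0],[0,0,0]]}'
python3 - <<'E'
from h import *
s=bot.read_state();p,d=eyes.camera("wrist");Rm=Ro.from_quat(s["eef_rot"]).as_matrix();print(s["position"]);cv2.imwrite("pics/w3.png",p[:,:,::-1])
h=cv2.cvtColor(p,cv2.COLOR_RGB2HSV);m=((h[...,1]<70)&(h[...,2]>130)).astype(np.uint8);n,l,st,ce=cv2.connectedComponentsWithStats(m)
for j in range(1,n):
    if 60<st[j,4]<350: print(st[j],ce[j].round(1),wray(*ce[j],.168,s).round(4))
E
```

```text
clock: 15.73
position: [0.4975, 0.0244, 0.1243]
eef_rot: [0.885, 0.466, 0.001, 0.0]
wrist_force: [-0.5, 0.2, -0.3]
gripper_width: 0.0736
grasp_force: 0.0
clock: 16.15
position: [0.4972, 0.0244, 0.2034]
eef_rot: [0.885, 0.466, 0.001, -0.0]
wrist_force: [0.5, -0.5, 0.3]
gripper_width: 0.0854
grasp_force: 0.0
clock: 16.57
position: [0.5131, -0.0615, 0.2379]
eef_rot: [0.885, 0.466, 0.002, 0.001]
wrist_force: [0.1, -0.4, -0.4]
gripper_width: 0.0853
grasp_force: 0.0
clock: 16.82
position: [0.5127, -0.0896, 0.2373]
eef_rot: [0.885, 0.465, 0.001, 0.0]
wrist_force: [0.2, 0.9, 0.1]
gripper_width: 0.0856
grasp_force: 0.0
[ 0.51265892 -0.08958297  0.23732584]
[145  79  14  14 156] [151.7  85.3] [0.4978 0.0255 0.168 ]
[252 189  14  14 158] [258.6 195.6] [ 0.5148 -0.0882  0.168 ]
[503 216   9  15  86] [507.6 223.5] [ 0.7105 -0.2625  0.168 ]
[441 218   9  14  93] [445.2 224.8] [ 0.6375 -0.2074  0.168 ]
[  0 261  32  49 124] [ 17.1 283. ] [ 0.2271 -0.0197  0.168 ]
[373 267  11  10  64] [377.1 271.1] [ 0.5613 -0.2055  0.168 ]
```

View pics/w3.png

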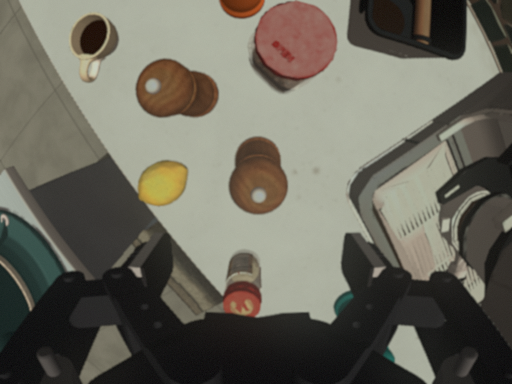

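mill_c stands upright, its knob at (152,85), at (0.498, 0.0255) as before. mill_b's knob is at (259,196), or (0.515,-0.088). Now I grip and weigh it.

```bash
python3 -m handwheel '{"hand":[1,1,1,1,1],"dp":[[0.08,0.05,-0.4],[0,0,-0.9],[0,0,-0.9],[0,0,-0.9],[0,0,-0.9]],"angular":[[0,0,0],[0,0,0],[0,0,0],[0,0,0],[0,0,0]]}' 110
python3 -m handwheel '{"hand":[1,1,0,0,0],"dp":[[0,0,-0.6],[0,0,0],[0,0,0],[0,0,0],[0,0,0]],"angular":[[0,0,0],[0,0,0],[0,0,0],[0,0,0],[0,0,0]]}'
python3 -m handwheel '{"hand":[0,0,0],"dp":[[0,0,0],[0,0,0],[0,0,0]],"angular":[[0,0,0],[0,0,0],[0,0,0]]}'
python3 -m handwheel '{"hand":[0,0,0,0,0],"dp":[[0,0,0.2],[0,0,0.3],[0,0,0.3],[0,0,0.1],[0,0,0]],"angular":[[0,0,0],[0,0,0],[0,0,0],[0,0,0],[0,0,0]]}'
python3 -m handwheel '{"hand":[0,0,0],"dp":[[0,0,0],[0,0,0],[0,0,0]],"angular":[[0,0,0],[0,0,0],[0,0,0]]}'
python3 -m handwheel '{"hand":[0],"dp":[[0,0,0]],"angular":[[0,0,0]]}'
```

```text
clock: 17.28
position: [0.5144, -0.0855, 0.1357]
eef_rot: [0.884, 0.467, 0.001, 0.0]
wrist_force: [-0.2, -0.2, -0.2]
gripper_width: 0.0854
grasp_force: 0.0
clock: 17.7
position: [0.5153, -0.0867, 0.1232]
eef_rot: [0.885, 0.466, 0.002, 0.001]
wrist_force: [0.5, -0.6, 0.9]
gripper_width: 0.0517
grasp_force: 0.0
clock: 17.95
position: [0.5158, -0.0871, 0.124]
eef_rot: [0.885, 0.466, 0.003, 0.001]
wrist_force: [-1.5, 1.3, 14.1]
gripper_width: 0.0448
grasp_force: 109.8
clock: 18.37
position: [0.5151, -0.087, 0.1456]
eef_rot: [0.885, 0.466, 0.002, 0.001]
wrist_force: [-0.7, 0.0, -4.3]
gripper_width: 0.0445
grasp_force: 112.4
clock: 18.62
position: [0.5145, -0.0868, 0.1443]
eef_rot: [0.885, 0.466, 0.001, -0.0]
wrist_force: [0.7, -0.4, -1.7]
gripper_width: 0.0446
grasp_force: 112.4
clock: 18.7
position: [0.5145, -0.0868, 0.1444]
eef_rot: [0.885, 0.466, 0.001, 0.0]
wrist_force: [0.9, 0.6, -2.5]
gripper_width: 0.0443
grasp_force: 112.4
```

mill_b weighs about 2.5 N, so it is the half-full one. It goes to the left cradle.

```bash
python3 -m handwheel '{"hand":[0,0,0,0,0],"dp":[[0,0,0.4],[0,0,0.8],[0,0,1],[0,0,1],[0,0,1]],"angular":[[0,0,0],[0,0,0],[0,0,0],[0,0,0],[0,0,0]]}'
python3 -m handwheel '{"hand":[0,0,0,0,0],"dp":[[0,0,1],[0,0,1],[0,0,0.8],[-0.05,0.4,0.4],[-0.1,0.8,0]],"angular":[[0,0,0],[0,0,0],[0,0,0],[0,0,0],[0,0,0]]}'
python3 -m handwheel '{"hand":[0,0,0,0,0],"dp":[[-0.1,0.95,0],[-0.1,0.95,0],[-0.1,0.95,0],[-0.1,0.95,0],[-0.1,0.95,0]],"angular":[[0.2,-0.14,0],[0.41,-0.283,0],[0.41,-0.283,0],[0.41,-0.283,0],[0.41,-0.283,0]]}'
python3 -m handwheel '{"hand":[0,0,0,0,0],"dp":[[-0.1,0.95,0],[-0.1,0.95,0],[-0.1,0.95,0],[-0.1,0.95,0],[-0.1,0.95,0]],"angular":[[0.41,-0.283,0],[0.41,-0.283,0],[0.41,-0.283,0],[0.41,-0.283,0],[0.41,-0.283,0]]}'
python3 -m handwheel '{"hand":[0,0,0,0,0],"dp":[[0,0.95,0],[0,0.95,0],[0,0.6,-0.3],[0,0.2,-0.6],[0,0.1,-0.6]],"angular":[[0.41,-0.283,0],[0.41,-0.283,0],[0.23,-0.157,0],[0,0,0],[0,0,0]]}'
python3 -m handwheel '{"hand":[0,0,0,0],"dp":[[0,0.05,-0.3],[0,0,0],[0,0,0],[0,0,0]],"angular":[[0,0,0],[0,0,0],[0,0,0],[0,0,0]]}'
python3 chk.py L
```

```text
clock: 19.12
position: [0.5144, -0.0868, 0.2506]
eef_rot: [0.885, 0.466, 0.001, 0.0]
wrist_force: [1.0, -0.4, -2.7]
gripper_width: 0.0447
grasp_force: 112.8
clock: 19.53
position: [0.5118, -0.058, 0.3314]
eef_rot: [0.885, 0.465, 0.002, 0.001]
wrist_force: [-0.0, 1.0, -3.3]
gripper_width: 0.0451
grasp_force: 112.9
clock: 19.95
position: [0.4981, 0.063, 0.3295]
eef_rot: [0.88, 0.464, 0.088, -0.046]
wrist_force: [-0.2, -0.3, -2.9]
gripper_width: 0.0445
grasp_force: 112.9
clock: 20.37
position: [0.4855, 0.1816, 0.3295]
eef_rot: [0.866, 0.456, 0.183, -0.095]
wrist_force: [-0.7, -0.8, -3.2]
gripper_width: 0.0445
grasp_force: 112.9
clock: 20.78
position: [0.4853, 0.2514, 0.2917]
eef_rot: [0.854, 0.45, 0.231, -0.12]
wrist_force: [0.5, -1.0, -2.9]
gripper_width: 0.0442
grasp_force: 112.9
clock: 21.12
position: [0.4864, 0.2517, 0.2854]
eef_rot: [0.854, 0.45, 0.231, -0.12]
wrist_force: [0.4, -0.2, -2.0]
gripper_width: 0.0443
grasp_force: 112.9
tcp in cradle mm [  3.3   1.5 275.7] tool in cradle
 [[ 1.     0.002  0.003]
 [ 0.002 -1.    -0.003]
 [ 0.003  0.003 -1.   ]] joints [ 0.13  0.01 -0.34  0.85  0.38  2.37] F [-1.  -0.5 -1.8]
scene -122 -105 91 circ [0.3 2.4] r 24.9 min [ -25.  -17. -122.] max [  28.   32. -106.]
scene -105 -85 86 circ [0.6 3. ] r 23.1 min [ -22.  -20. -105.] max [ 27.  32. -85.]
scene -85 -65 95 circ [1.1 3.4] r 21.4 min [-20. -13. -85.] max [ 25.  30. -65.]
top -122 -105 46 circ [-1.9  1. ] r 27.3 min [  -2.  -27. -121.] max [  27.   29. -105.]
top -105 -85 11 circ [-1.9  0.3] r 26.1 min [  -1.  -26. -104.] max [ 24.  18. -87.]
top -85 -65 61 circ [-2.  1.] r 25.1 min [ -8. -25. -85.] max [ 25.  27. -65.]
pics/chk2111.png
```

```bash
python3 -m handwheel '{"hand":[0,0,0,0,0],"dp":[[0.1,-0.01,0.03],[0.113,0.165,-0.346],[0.226,0.33,-0.692],[0.226,0.33,-0.692],[0.113,0.165,-0.346]],"angular":[[0,0,0],[0,0,0],[0,0,0],[0,0,0],[0,0,0]]}'
python3 -m handwheel '{"hand":[0,0],"dp":[[0,0,0],[0,0,0]],"angular":[[0,0,0],[0,0,0]]}'
python3 chk.py L
```

```text
clock: 21.63
position: [0.5056, 0.2767, 0.232]
eef_rot: [0.855, 0.45, 0.23, -0.12]
wrist_force: [0.4, 0.0, -3.4]
gripper_width: 0.0444
grasp_force: 112.9
clock: 21.8
position: [0.5054, 0.2764, 0.2336]
eef_rot: [0.854, 0.45, 0.23, -0.12]
wrist_force: [-0.1, -0.2, -1.7]
gripper_width: 0.0445
grasp_force: 112.9
tcp in cradle mm [ 4.400e+00 -2.000e-01  2.153e+02] tool in cradle
 [[ 1.     0.002  0.002]
 [ 0.002 -1.    -0.002]
 [ 0.002  0.002 -1.   ]] joints [ 0.18  0.07 -0.42  0.69  0.36  2.42] F [-1.1 -0.  -1.4]
scene -122 -105 100 circ [-7.8  1.2] r 30.9 min [ -38.  -15. -122.] max [  29.   34. -105.]
scene -105 -85 83 circ [2.1 4.1] r 22.0 min [ -22.  -12. -105.] max [ 27.  30. -85.]
scene -85 -65 93 circ [3.8 5. ] r 20.1 min [-18. -18. -85.] max [ 32.  28. -65.]
top -122 -105 39 circ [-1.9  0.7] r 27.4 min [  -3.  -27. -116.] max [  27.   29. -105.]
top -105 -85 12 circ [-2.4  1. ] r 26.7 min [  -6.  -26. -104.] max [ 25.  27. -85.]
top -85 -65 53 circ [-1.1  1.1] r 24.8 min [ -6. -26. -85.] max [ 25.  26. -65.]
pics/chk2180.png
```

```bash
python3 -m handwheel '{"hand":[0,0,0,0,0],"dp":[[0.113,0.165,-0.346],[0.113,0.165,-0.346],[0.113,0.165,-0.346],[0.113,0.165,-0.346],[0,0,0]],"angular":[[0,0,0],[0,0,0],[0,0,0],[0,0,0],[0,0,0]]}'
python3 -m handwheel '{"hand":[0,0,0,0,0],"dp":[[0.113,0.165,-0.346],[0.113,0.165,-0.346],[0.113,0.165,-0.346],[0.056,0.083,-0.173],[0,0,0]],"angular":[[0,0,0],[0,0,0],[0,0,0],[0,0,0],[0,0,0]]}'
python3 chk.py L|head -1
```

```text
clock: 22.32
position: [0.5167, 0.2929, 0.1984]
eef_rot: [0.854, 0.45, 0.23, -0.12]
wrist_force: [-0.6, 0.0, -1.9]
gripper_width: 0.0445
grasp_force: 112.9
clock: 22.73
position: [0.5265, 0.3073, 0.1686]
eef_rot: [0.854, 0.45, 0.23, -0.12]
wrist_force: [-0.3, -0.0, -2.4]
gripper_width: 0.0447
grasp_force: 112.9
tcp in cradle mm [ 4.300e+00 -1.000e-01  1.402e+02] tool in cradle
```

```bash
python3 -m handwheel '{"hand":[0,0,0,0],"dp":[[0.045,0.066,-0.138],[0.045,0.066,-0.138],[0.045,0.066,-0.138],[0,0,0]],"angular":[[0,0,0],[0,0,0],[0,0,0],[0,0,0]]}'
python3 -m handwheel '{"hand":[0,0],"dp":[[0.023,0.033,-0.069],[0,0,0]],"angular":[[0,0,0],[0,0,0]]}'
python3 -m handwheel '{"hand":[0,0],"dp":[[0.017,0.025,-0.052],[0,0,0]],"angular":[[0,0,0],[0,0,0]]}'
python3 chk.py L|head -1
```

```text
clock: 23.17
position: [0.5298, 0.3124, 0.1575]
eef_rot: [0.854, 0.45, 0.23, -0.12]
wrist_force: [-1.0, 0.9, -2.3]
gripper_width: 0.0447
grasp_force: 112.9
clock: 23.33
position: [0.5304, 0.3132, 0.1562]
eef_rot: [0.854, 0.45, 0.23, -0.12]
wrist_force: [-0.8, 0.1, -1.9]
gripper_width: 0.0444
grasp_force: 112.9
clock: 23.5
position: [0.5309, 0.3138, 0.1551]
eef_rot: [0.854, 0.45, 0.231, -0.12]
wrist_force: [-0.2, -0.5, -2.1]
gripper_width: 0.0441
grasp_force: 112.9
tcp in cradle mm [ 4.300e+00 -1.000e-01  1.246e+02] tool in cradle
```

```bash
python3 -m handwheel '{"hand":[0,0],"dp":[[0.017,0.025,-0.052],[0,0,0]],"angular":[[0,0,0],[0,0,0]]}'
python3 -m handwheel '{"hand":[0,0],"dp":[[0.012,0.017,-0.035],[0,0,0]],"angular":[[0,0,0],[0,0,0]]}'
```

```text
clock: 23.77
position: [0.5315, 0.3143, 0.1541]
eef_rot: [0.854, 0.45, 0.231, -0.12]
wrist_force: [-0.6, -1.1, -0.0]
gripper_width: 0.0447
grasp_force: 113.3
clock: 23.93
position: [0.5321, 0.3145, 0.1542]
eef_rot: [0.854, 0.45, 0.231, -0.119]
wrist_force: [-8.7, -10.7, 14.2]
gripper_width: 0.0442
grasp_force: 115.2
```

The foot is home, with about 20 N along the axis. I release, retreat and verify.

```bash
python3 -m handwheel '{"hand":[0,0.6,0.8,1,1],"dp":[[-0.015,-0.02,0.045],[0,0,0],[0,0,0],[0,0,0],[0,0,0]],"angular":[[0,0,0],[0,0,0],[0,0,0],[0,0,0],[0,0,0]]}'
python3 -m handwheel '{"hand":[1,1,1,1,1],"dp":[[0,0,0],[-0.056,-0.083,0.173],[-0.113,-0.165,0.346],[-0.226,-0.33,0.692],[-0.226,-0.33,0.692]],"angular":[[0,0,0],[0,0,0],[0,0,0],[0,0,0],[0,0,0]]}'
python3 -m handwheel '{"hand":[1,1,1,1,1],"dp":[[-0.226,-0.33,0.692],[-0.226,-0.33,0.692],[-0.226,-0.33,0.692],[-0.7,-0.4,0.4],[-0.9,-0.4,0.3]],"angular":[[0,0,0],[0,0,0],[0,0,0],[0,0,0],[0,0,0]]}'
python3 -m handwheel '{"hand":[1,1,1,1,1],"dp":[[-0.9,-0.4,0],[-0.7,-0.4,0],[-0.5,-0.3,0],[0,0,0],[0,0,0]],"angular":[[0,0,0],[0,0,0],[0,0,0],[0,0,0],[0,0,0]]}'
python3 seat.py R pics/sR2.png; python3 seat.py L pics/sL2.png
python3 - <<'E'
from h import *
s,_=eyes.camera("scene");t,_=eyes.camera("top")
o=np.hstack([cv2.resize(s[130:280,170:350],(400,333),interpolation=cv2.INTER_CUBIC),cv2.resize(t[120:270,140:370],(400,333),interpolation=cv2.INTER_CUBIC)])
cv2.imwrite("pics/final.png",o[:,:,::-1])
E
```

```text
clock: 24.35
position: [0.5314, 0.3144, 0.1542]
eef_rot: [0.854, 0.45, 0.231, -0.12]
wrist_force: [0.4, 0.6, 0.6]
gripper_width: 0.0843
grasp_force: 0.0
clock: 24.77
position: [0.515, 0.2911, 0.2026]
eef_rot: [0.854, 0.45, 0.23, -0.12]
wrist_force: [-0.7, -0.3, 0.2]
gripper_width: 0.0856
grasp_force: 0.0
clock: 25.18
position: [0.459, 0.2462, 0.2731]
eef_rot: [0.854, 0.45, 0.232, -0.119]
wrist_force: [0.2, 0.3, 0.4]
gripper_width: 0.0854
grasp_force: 0.0
clock: 25.6
position: [0.4065, 0.219, 0.2719]
eef_rot: [0.854, 0.45, 0.231, -0.119]
wrist_force: [1.4, 1.1, -0.0]
gripper_width: 0.0855
grasp_force: 0.0
scene 303 axis top [157. 165. 169.]
   85 120 x -32.0 28.0 y -14.0 30.0
   125 157 x -16.0 28.0 y -13.0 27.0
top 231 axis top [165. 172. 175.]
   85 120 x -32.0 23.0 y -29.0 30.0
   125 157 x -24.0 25.0 y -24.0 24.0
[0.40709004 0.21938187 0.27148551] 25.7
scene 332 axis top [158. 168. 169.]
   85 120 x -32.0 27.0 y -13.0 30.0
   125 157 x -21.0 29.0 y -14.0 28.0
top 241 axis top [166. 170. 174.]
   85 120 x -32.0 25.0 y -31.0 29.0
   125 157 x -24.0 26.0 y -24.0 25.0
[0.40690364 0.2195361  0.27109261] 25.8
```

View pics/final.png

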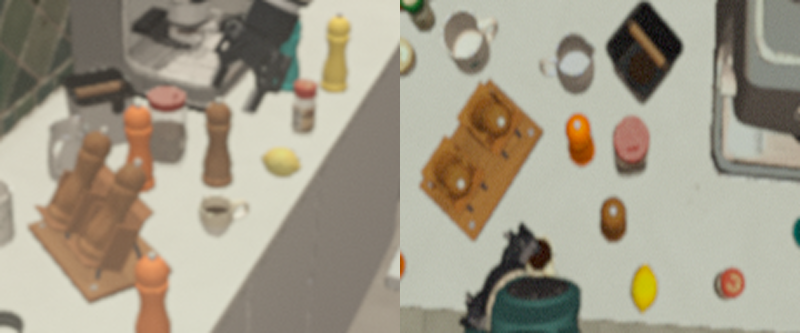

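Both mills are seated, at (490,115) and (455,180) in the top view. mill_c stands upright at (613,218), and the jar, orange mill, lemon, spice jar and cup have not moved. The gripper is clear, so I hand in.

```bash
python3 -c "
from station import bot
print(bot.sign_off())"
```

```text
the job is handed in; nothing more can be done
None
```

I put the full mill (mill_a, about 0.57 kg) in the right cradle and the half-full one (mill_b, about 0.25 kg) in the left, both pushed home; the nearly empty mill_c (about 0.11 kg) stands where it stood, and I handed in at about 26 s.

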